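# Dispense one sample jar and set it on the balance

### The job

Push the red paddle of the jar dispenser all the way in to its stop, once, and let it spring back out, so that one lidded sample jar is left on the outlet. Then take that jar and set it down gently, upright and in the middle of the balance's round pan, without knocking the clear roof over the pan, and let go. Leave the other jars in the dispenser and the bottles and beaker where they stand.

Things in the scene. Friction and masses are not known exactly. Their poses are not given: they have to be found in the camera images.
- dispenser: Grey jar dispenser fixed to the bench. Origin on the bench under the axis of its upright magazine; x axis = push direction (horizontal, from red paddle through magazine to outlet), z up. Base plate 305 mm long (x = -175 to +130 mm), 100 mm wide, 20 mm thick; three stacked jars stand on it inside the magazine.
- pusher (a joint): Travel of the red paddle in m along the dispenser's +x: 0 = sprung out (rest), 0.090 = fully in at its hard stop. Spring back-force about 5 N at rest to 13 N at the stop, damping 25 N s/m. It pushes the lowest jar out in front of it, to 85-97 mm from the dispenser's origin. Let go, it returns by itself in about a second and the next jar drops.
- paddle (a point): On the outer (pushed) face of the red paddle, on its middle line, 105 mm above the bench. Paddle: upright plate 60 mm wide, 12 mm thick, 30 to 125 mm above the bench; outer face at x = -170 mm in the dispenser's frame at rest, -80 mm when fully in. The slide behind it is 50 mm wide, its top 80 mm above the bench.
- outlet (a point): On the outlet's deck surface (20 mm above the bench), 88 mm from the dispenser's origin along its x: about where the pushed-out jar stands. The outlet is the open deck beyond the magazine, x = 41 to 125 mm, with side rails (61 mm apart inside, 73 mm outside) and an end lip, all 7 mm high; nothing stands above it.
- jar1_center (a point): Centre (half-way up) of the lowest jar, the one that comes out: white jar with blue lid, plain upright cylinder 56 mm in diameter and 62 mm high, about 90 g.
- jar2_center (a point): Centre of the second jar in the magazine, same as the first; it stays in the dispenser.
- jar3_center (a point): Centre of the third (top) jar in the magazine, same as the first; it stays in the dispenser.
- balance: White laboratory balance fixed to the bench, 170 mm wide (y) and 230 mm deep (x from -100 to +130 mm), casing 45 mm high. Origin on the bench under the centre of the pan; its -x axis points out of its open front (towards the robot, more or less), z up.
- pan (a point): Centre of the top surface of the round steel pan: 116 mm in diameter, 58 mm above the bench, flat. It has no rim; free space all round except the roof above.
- roof: Clear roof fixed over the pan, axes and origin of the balance: 156 mm wide, underside 226 mm, top 240 mm above the bench, from x = -15 mm (orange front edge) back to +125 mm, on two posts at x = 118, y = +-70 mm; front and sides open. A gripper straight down over the pan hits it: lean the gripper 30 to 45 degrees back towards the balance's front (-x).
- white_bottle: Bystander: white bottle with black cap, 66 mm in diameter, 135 mm high, origin at the centre of its underside. Leave alone.
- amber_bottle: Bystander: amber bottle with black cap, 64 mm in diameter, 125 mm high, origin at the centre of its underside. Leave alone.
- beaker: Bystander: glass beaker, 72 mm in diameter, 95 mm high, origin at the centre of its underside. Leave alone.
- magazine_top (a point): Top centre of the dispenser's clear upright magazine, 225 mm above the bench and straight above the dispenser's origin. The magazine is 82 mm square (x and y from -41 to +41 mm), with an open slot at the bottom on the outlet side for one jar.
Things that resemble listed ones, but are neither listed nor needed, are in the scene too. What is shaped like the part that bears jar3_center but brown, green or pink is not meant.

How it is judged:
By the outcome, as a careful person would: the job done as asked, in the order asked, and still so for the second after the job is handed in, with the robot touching nothing.
It also fails if it takes over 66 s, if anything falls off the work surface, if the arm or the gripper's body presses on something with over 40 N, if the wrist force passes 120 N, or if a joint passes its speed limit or range.

### The arm

A 6-joint arm with a two-finger parallel gripper is mounted at the origin on the work surface. World frame = base frame: x ahead of the robot, y to its left, z up, the work surface at z = 0. Lengths are in m, angles in degrees, forces in N, time in s.
With the tool pointing down it reaches from about 0.325 to 0.875 m from the base axis. Payload 4.4 kg.
Tool frame: the origin (TCP) lies on the mounting face of the last link; the fingertips stand 173 mm ahead of it and the grasp point (between the pads) lies 155 mm ahead of it; x points along the fingers, z is the direction in which the jaws open and shut, and the axes are right-handed (so a half turn about x gives the same grasp; the last joint's range is limited). The gripper opens to 85 mm and grips with 20 to 120 N. Pads are 22 mm wide; open, the fingers measure 114 mm over their backs; the gripper's body (76 mm by 85 mm) begins 54 mm behind the grasp point. The pads swing forward as they close: fully open they stand 13 mm farther back than shut.
Start: joints at [57.84, 11.837, 88.321, -0, 79.842, -8.623], TCP at [0.23, 0.527, 0.405] pointing down, gripper open.
Joint ranges: [-156.59, 156.59], [-49.26, 127.26], [12.9, 141.05], [-63.56, 243.56], [4.71, 150.69], [-161.64, 161.64]. Speed limits (degrees/s): [159.86, 159.86, 180, 180, 180, 180].

### API

Orientations are given as a 3x3 rotation matrix whose columns are the frame's x, y, z axes.
In Python, from rig import env gives the robot as it stands. Calls block until the motion is done:
- env.reach(position, orientation): joint-space move of the TCP to a pose.
- env.move_linear(position, rot=None, max_speed=0.15, f_stop=None): straight line of the TCP; rot=None keeps the orientation; max_speed is the mean speed in m/s. With f_stop (N) it stops when the force on the tool has changed by that much, and returns True; else False.
- env.set_joints(angles): joint-space move.
- env.set_gripper(opening): opening from 0.0 (shut) to 1.0 (fully open); the grip force is fixed at half the most; returns when the fingers have stopped.
- env.sleep(seconds).
- env.ik(position, orientation): joint angles nearest the present ones, or None.
- env.get_obs(): the state.
- env.capture(name): name is "scene" or "top" or "wrist"; returns the picture (480x640x3 uint8, red, green, blue); there is no depth.
- env.get_calibration(name): a dict with "fx", "fy", "cx", "cy" (pixels), "R" (3x3) and "t" (3): a world point X has camera coordinates R X + t. Camera axes: x right, y down, z forward; pixel columns grow to the right and rows downward; lengths in m; the calibration is good to about 2 mm. A picture is of the moment at which its call begins: read the wrist's pose just before it. get_calibration takes no time and is no camera call; for the wrist camera it gives the pose at the moment of the call.
A pose or a line that the arm cannot do raises env.IKError and nothing moves.
- env.hand_in(): hands the job in, once; it reports no verdict.
Trained networks look in the newest picture that a camera, given by its name, has taken for a name from the list of things; names that differ only in an ending like _2 or _b are one class to them, and where a whole thing is asked for, a point or a joint stands for the part that bears it (a point fixed in the world has none). Each returns a list of dicts, best first, with "confidence" (0 to 1); they miss things now and then, are a little off and sometimes report something else, mostly with a low value. They report only what shows in the picture. A call takes as long as a camera call. They do not tell look-alikes from the thing itself.
- env.boxes_of(camera, name): "bbox" ([centre column, centre row, width, height] in pixels, round what is visible of it).
The state is a dict: "time": time; "qpos": joint angles; "joint_vel": joint speeds; "effort": joint torques, N m; "tool_pos": TCP position; "tcp_rot": TCP orientation; "force": force on the tool from outside, world axes, zero at the start; "torque": the same for the moment, N m; "opening": opening from 0.0 (shut) to 1.0 (fully open).
Only numpy, scipy, OpenCV 4.12 (cv2) and the standard library are available. Lean on these libraries where they do the work, as an engineer would, in place of code of your own. Each camera call takes 0.05 s, during which the arm holds its last target.

## Working session

There is one attempt and no reset: what is moved stays moved. The work goes in short steps, each a Python script; the robot and the scene stay as the last script left them, time stands still between calls to the robot, and variables do not carry over. Pictures are saved under pics/ and viewed, and the job is handed in when it is done.

```bash
ls; mkdir -p pics; python3 - <<'E'
from rig import env
import cv2, numpy as np
o=env.get_obs(); print(o['time'],o['tool_pos'],o['opening'],o['force'])
for n in ['scene','top','wrist']:
    im=env.capture(n); cv2.imwrite(f'pics/{n}0.png',im[:,:,::-1])
    c=env.get_calibration(n); print(n,{k:np.round(v,4).tolist() for k,v in c.items()})
    for t in ['dispenser','paddle','jar3_center','balance','pan','roof','white_bottle','amber_bottle','beaker']:
        print(n,t,[(np.round(d['bbox']).tolist(),round(d['confidence'],2)) for d in env.boxes_of(n,t)[:4]])
print(env.get_obs()['time'])
E
```

```text
pics
0.0 [0.22944254 0.5268547  0.40349917] 1.0033153029518789 [0.40763899 0.93662681 0.2066906 ]
scene {'fx': 490.1648, 'fy': 490.1648, 'cx': 313.4706, 'cy': 229.9908, 'R': [[-0.826, 0.5635, 0.012], [0.4828, 0.7183, -0.501], [-0.2909, -0.4081, -0.8653]], 't': [0.4036, -0.1891, 1.3068]}
scene dispenser [([330.0, 292.0, 56.0, 146.0], 0.8), ([441.0, 317.0, 41.0, 42.0], 0.67)]
scene paddle [([330.0, 325.0, 33.0, 69.0], 0.76)]
scene jar3_center [([359.0, 415.0, 28.0, 35.0], 0.77), ([335.0, 244.0, 33.0, 20.0], 0.7), ([418.0, 255.0, 29.0, 32.0], 0.7), ([409.0, 365.0, 33.0, 33.0], 0.69)]
scene balance [([236.0, 152.0, 108.0, 116.0], 0.6)]
scene pan [([234.0, 153.0, 111.0, 115.0], 0.94)]
scene roof [([215.0, 147.0, 68.0, 107.0], 0.67)]
scene white_bottle [([311.0, 146.0, 30.0, 52.0], 0.7)]
scene amber_bottle [([236.0, 271.0, 33.0, 43.0], 0.83), ([329.0, 325.0, 37.0, 66.0], 0.38)]
scene beaker [([445.0, 317.0, 42.0, 42.0], 0.84)]
top {'fx': 512.2999, 'fy': 512.2999, 'cx': 319.3698, 'cy': 231.8226, 'R': [[0.0025, -0.9999, -0.0161], [-0.9959, -0.0011, -0.0902], [0.0902, 0.0163, -0.9958]], 't': 
[... 383 characters left out ...]
([450.0, 218.0, 138.0, 135.0], 0.7)]
top roof [([466.0, 200.0, 105.0, 103.0], 0.98)]
top white_bottle [([421.0, 308.0, 40.0, 32.0], 0.74)]
top amber_bottle [([337.0, 165.0, 28.0, 33.0], 0.75)]
top beaker [([194.0, 295.0, 40.0, 33.0], 0.57)]
wrist {'fx': 333.6378, 'fy': 333.6378, 'cx': 318.4986, 'cy': 245.2783, 'R': [[0.3993, 0.9168, 0.0005], [0.8805, -0.3836, 0.2787], [0.2557, -0.1109, -0.9604]], 't': [-0.5737, -0.0373, 0.3789]}
wrist dispenser [([121.0, 472.0, 68.0, 15.0], 0.86)]
wrist paddle []
wrist jar3_center []
wrist balance []
wrist pan []
wrist roof []
wrist white_bottle []
wrist amber_bottle []
wrist beaker [([217.0, 386.0, 31.0, 46.0], 0.65), ([122.0, 471.0, 68.0, 17.0], 0.21)]
1.5
```

View pics/scene0.png

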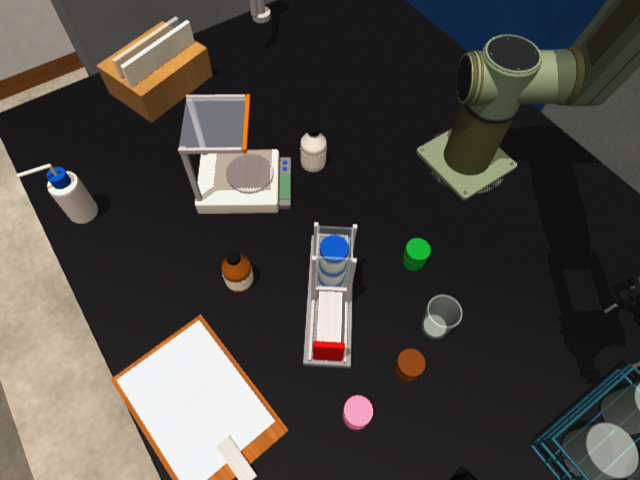

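View pics/top0.png

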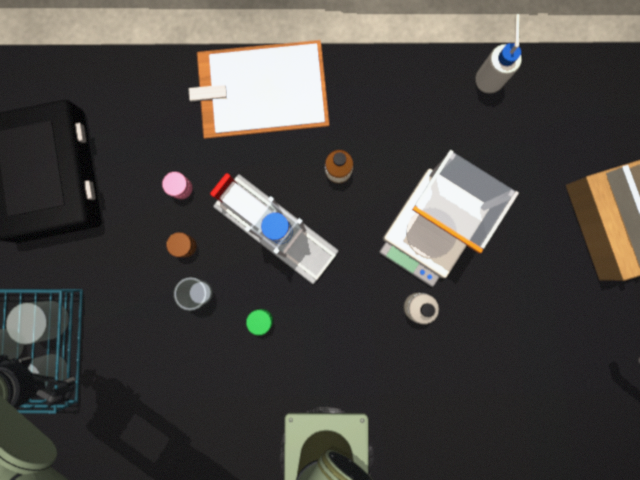

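```bash
python3 - <<'E'
import cv2
im=cv2.imread('pics/top0.png')
cv2.imwrite('pics/top0_d.png',cv2.resize(im[150:300,190:370],None,fx=4.4,fy=4,interpolation=cv2.INTER_CUBIC))
cv2.imwrite('pics/top0_b.png',cv2.resize(im[140:300,370:530],None,fx=3.7,fy=3.7,interpolation=cv2.INTER_CUBIC))
im=cv2.imread('pics/scene0.png')
cv2.imwrite('pics/scene0_d.png',cv2.resize(im[200:400,240:460],None,fx=3,fy=3,interpolation=cv2.INTER_CUBIC))
E
```

```text
(no output)
```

View pics/top0_d.png

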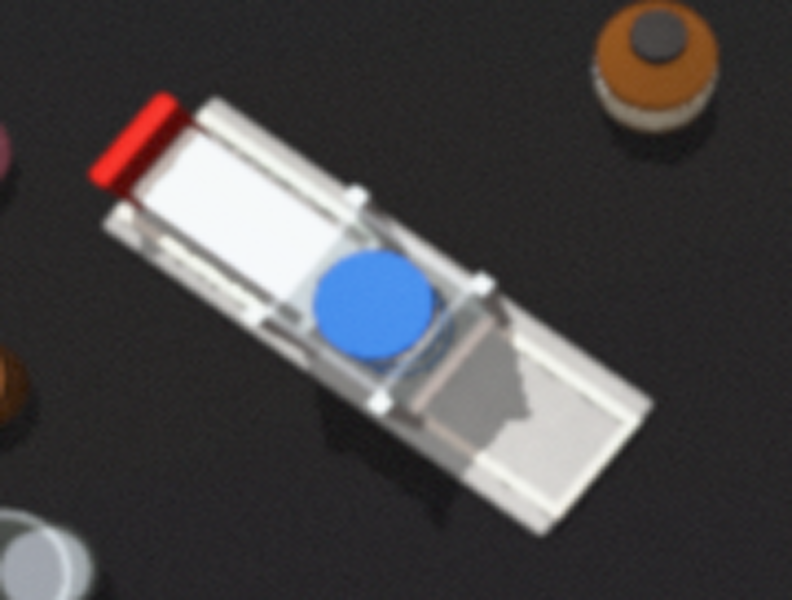

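View pics/top0_b.png

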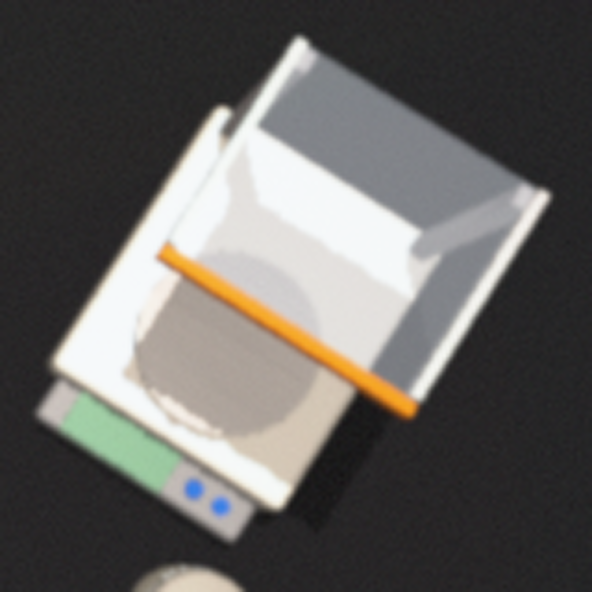

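View pics/scene0_d.png

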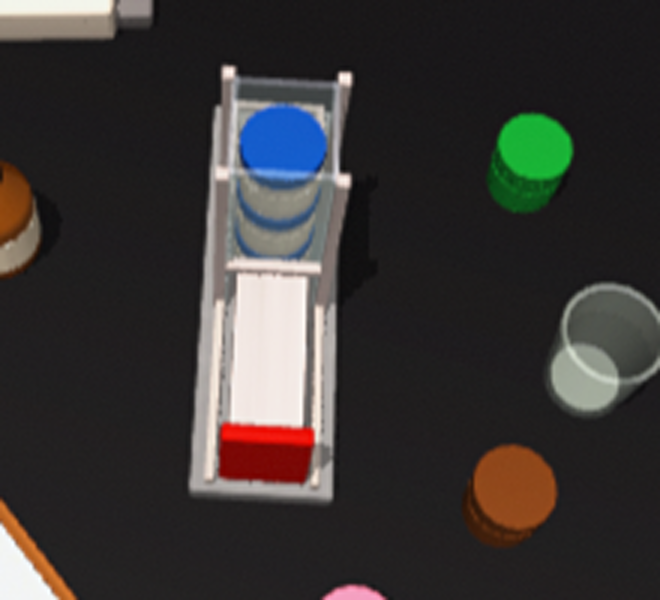

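The top view shows the paddle at about (221,185), the blue-lidded jar in the magazine at (276,226) and the outlet near (320,262). The pan is at about (432,233) under the roof with the orange edge. The look-alikes are the green (259,322), brown (180,244) and pink (177,185) jars, and I rule them out by colour. The jar I want is the lowest one in the clear magazine (scene 333,244). Next I'll fit the fixture poses.

```bash
cat > h.py <<'E'
import numpy as np, cv2, json
def rz(a): c,s=np.cos(a),np.sin(a); return np.array([[c,-s,0],[s,c,0],[0,0,1.]])
def proj(c,X):
    Y=np.atleast_2d(X)@np.array(c['R']).T+np.array(c['t'])
    return np.c_[c['fx']*Y[:,0]/Y[:,2]+c['cx'],c['fy']*Y[:,1]/Y[:,2]+c['cy']]
def ray(c,uv,z):
    R=np.array(c['R']);t=np.array(c['t']);o=-R.T@t
    d=R.T@np.array([(uv[0]-c['cx'])/c['fx'],(uv[1]-c['cy'])/c['fy'],1.])
    return o+d*(z-o[2])/d[2]
E
cat > fit.py <<'E'
from rig import env
from h import *
from scipy.optimize import least_squares
ct,cs=env.get_calibration('top'),env.get_calibration('scene')
un=lambda u,v,sx,sy,ox,oy:((u+.5)/sx-.5+ox,(v+.5)/sy-.5+oy)
dt=[((130,50,20),652,405),((130,-50,20),543,535),((-175,-50,20),105,222),
 ((41,41,225),483,285),((41,-41,225),378,403),((-41,41,225),357,196),((-41,-41,225),255,312),
 ((-170,-30,125),90,178),((-170,30,125),160,95),((0,0,206),374,304)]
ds=[((41,41,225),229,69),((41,-41,225),346,75),((-41,41,225),222,173),((-41,-41,225),344,178),((-170,30,125),220,441),((-170,-30,125),313,445),((0,0,206),284,148)]
bt=[((-15,78,240),163,248),((-15,-78,240),413,410),((125,78,240),300,38),((125,-78,240),547,192),((-100,85,45),53,365),((-100,-85,45),277,508),((130,85,45),222,108),((0,0,58),228,345)]
D=[(ct,np.array(p)/1e3,un(u,v,4.4,4,190,150)) for p,u,v in dt]+[(cs,np.array(p)/1e3,un(u,v,3,3,240,200)) for p,u,v in ds]
B=[(ct,np.array(p)/1e3,un(u,v,3.7,3.7,370,140)) for p,u,v in bt]
B+=[(cs,np.array([-15,-78,240])/1e3,(250,95)),(cs,np.array([-15,78,240])/1e3,(247,149)),(cs,np.array([0,0,58])/1e3,(249,173)),(cs,np.array([-100,85,45])/1e3,(278,206)),(cs,np.array([-100,-85,45])/1e3,(279,152))]
def fit(P,x0):
    f=lambda q:np.concatenate([proj(c,rz(q[2])@X+[q[0],q[1],0])[0]-uv for c,X,uv in P])
    r=least_squares(f,x0,loss='soft_l1'); return r.x,np.round(f(r.x).reshape(-1,2),1)
qd,rd=fit(D,[.55,.1,np.radians(-125)]); qb,rb=fit(B,[.55,-.2,np.radians(-30)])
print('disp',qd,np.degrees(qd[2]));print(rd.tolist());print('bal',qb,np.degrees(qb[2]));print(rb.tolist())
json.dump({'d':qd.tolist(),'b':qb.tolist()},open('poses.json','w'))
its=[]
for n,c,L in [('top',ct,dict(w=(421,308,.1),a=(337,165,.1),bk=(194,295,.08))),('scene',cs,dict(w=(311,146,.07),a=(236,271,.06),bk=(445,317,.05)))]:
    print(n,{k:np.round(ray(c,v[:2],v[2])[:2],3).tolist() for k,v in L.items()})
for n,c in (('top',ct),('scene',cs)):
    im=cv2.resize(cv2.imread(f'pics/{n}0.png'),None,fx=2,fy=2)
    def poly(q,pts,col):
        p=proj(c,np.array(pts)/1e3@rz(q[2]).T+[q[0],q[1],0]); cv2.polylines(im,[np.int32((p+.5)*2)],True,col,1)
    sq=lambda a,b,y,z:[(a,y,z),(b,y,z),(b,-y,z),(a,-y,z)]
    g=(0,255,0)
    poly(qd,sq(-175,130,50,20),g);poly(qd,sq(-41,41,41,225),g);poly(qd,sq(-170,-158,30,125),g)
    th=np.linspace(0,6.28,40)
    poly(qd,[(88+28*np.cos(t),28*np.sin(t),20) for t in th],(255,255,0))
    poly(qd,[(28*np.cos(t),28*np.sin(t),206) for t in th],g)
    poly(qb,sq(-100,130,85,45),g);poly(qb,sq(-15,125,78,240),g);poly(qb,[(58*np.cos(t),58*np.sin(t),58) for t in th],g)
    cv2.imwrite(f'pics/ov_{n}.png',im[280:680,360:1080] if n=='top' else im[150:750,330:930])
E
python3 fit.py
```

```text
disp [ 0.51488251  0.10545597 -2.23028244] -127.78577085853169
[[0.9, -0.4], [-0.3, 0.5], [-0.8, 0.2], [3.2, 0.0], [1.5, 3.1], [-0.5, -2.8], [-2.9, 0.5], [-0.6, -1.3], [0.5, -1.8], [0.0, -0.1], [-1.5, -0.6], [2.2, -0.2], [-1.9, 2.9], [2.2, 3.9], [-0.1, -0.9], [0.8, -0.2], [0.2, -2.2]]
bal [ 0.51781305 -0.24109739 -0.5821864 ] -33.35682386337829
[[-1.0, 0.2], [-0.4, 0.4], [0.3, -1.8], [1.5, -0.4], [-7.5, 8.9], [-5.9, 10.9], [0.1, -3.1], [0.5, -1.9], [-1.3, -0.5], [-2.0, 0.7], [-0.4, -0.5], [11.2, -1.9], [10.8, -3.4]]
top {'w': [0.345, -0.206], 'a': [0.663, -0.023], 'bk': [0.371, 0.298]}
scene {'w': [0.349, -0.217], 'a': [0.677, -0.025], 'bk': [0.364, 0.308]}
```

```bash
sed -i "s/,((-100,85,45),53,365),((-100,-85,45),277,508)//; s/,(cs,np.array(\[-100,85,45\])\/1e3,(278,206)),(cs,np.array(\[-100,-85,45\])\/1e3,(279,152))//" fit.py
sed -i 's/(41,41,225)/(37,37,225)/g;s/(41,-41,225)/(37,-37,225)/g;s/(-41,41,225)/(-37,37,225)/g;s/(-41,-41,225)/(-37,-37,225)/g' fit.py
python3 fit.py
```

```text
disp [ 0.51486123  0.10514181 -2.22896085] -127.7100492920033
[[1.0, -0.5], [-0.1, 0.4], [-0.7, 0.3], [0.6, 0.4], [1.3, 0.3], [-0.0, 0.0], [0.1, 0.2], [-0.5, -1.2], [0.6, -1.8], [0.2, -0.1], [0.3, 1.2], [-0.0, 1.4], [0.4, 1.0], [-0.0, 1.7], [-0.1, -1.0], [0.8, -0.3], [0.1, -2.4]]
bal [ 0.51549243 -0.24067393 -0.57679116] -33.04769925890053
[[-1.3, 1.6], [-0.4, 1.5], [-0.3, -0.7], [1.1, 0.4], [-0.4, -2.1], [0.4, -0.9], [-0.5, -0.8], [-0.7, 0.3], [0.5, -0.8]]
top {'w': [0.345, -0.206], 'a': [0.663, -0.023], 'bk': [0.371, 0.298]}
scene {'w': [0.349, -0.217], 'a': [0.677, -0.025], 'bk': [0.364, 0.308]}
```

View pics/ov_top.png

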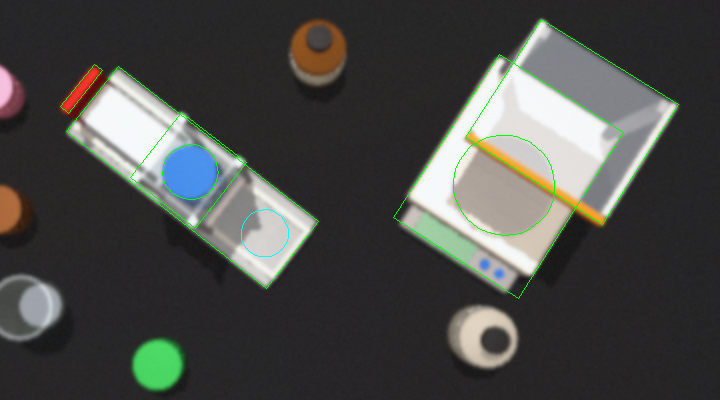

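View pics/ov_scene.png

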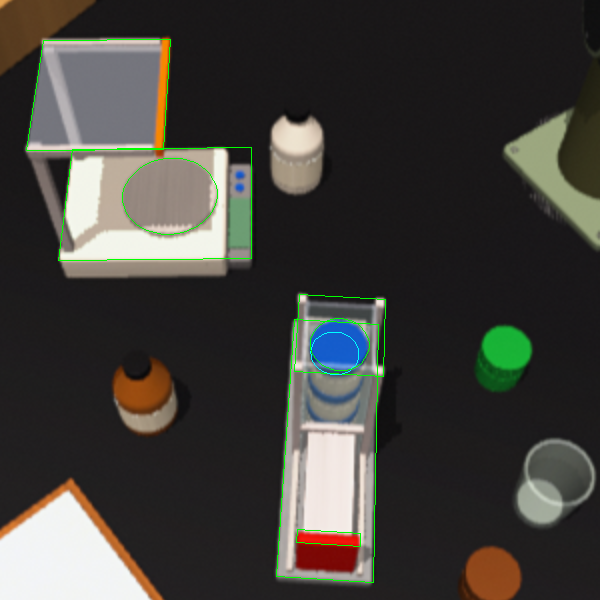

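The overlays match the base, magazine, paddle, roof and pan to about 1 px. Next is an IK check of the plan.

```bash
cat >> h.py <<'E'
P=json.load(open('poses.json'))
def W(k,p): q=P[k]; return rz(q[2])@np.array(p,float)+[q[0],q[1],0]
def ori(k,a,j):
    a=np.array(a,float);a/=np.linalg.norm(a);j=np.array(j,float)
    R=np.c_[a,np.cross(j,a),j]; return rz(P[k][2])@R
def tcp_from(pt,R,off=(.155,0,0)): return np.array(pt)-R@np.array(off)
E
python3 - <<'E'
from rig import env
from h import *
o=env.get_obs(); c=env.get_calibration('wrist'); cw=-np.array(c['R']).T@np.array(c['t'])
print('cam in tool',np.array(o['tcp_rot']).T@(cw-o['tool_pos']), 'cam dir',np.array(o['tcp_rot']).T@np.array(c['R']).T[:,2])
r=np.radians
for t in (15,20,30):
  for s in (1,-1):
    R=ori('d',[np.sin(r(t)),0,-np.cos(r(t))],[0,s,0])
    for x,z in ((-.19,.105),(-.08,.105),(-.19,.2)):
        # front side in tool y
        sg=np.sign((rz(P['d'][2]).T@R)[0,1]) 
        p=tcp_from(W('d',[x,0,z]),R,(.173,sg*.011,0)); q=env.ik(p,R); print('push',t,s,x,z,np.round(p,3),None if q is None else np.round(q,0))
for t in (35,38,42):
  for s in (1,-1):
    R=ori('d',[-np.sin(r(t)),0,-np.cos(r(t))],[0,s,0])
    for x,z in ((.09,.056),(.13,.1),(.09,.2)):
        p=tcp_from(W('d',[x,0,z]),R); q=env.ik(p,R); print('grasp',t,s,x,z,np.round(p,3),None if q is None else np.round(q,0))
    R=ori('b',[np.sin(r(t)),0,-np.cos(r(t))],[0,s,0])
    for x,z in ((0,.094),(-.09,.16),(-.12,.2)):
        p=tcp_from(W('b',[x,0,z]),R); q=env.ik(p,R); print('place',t,s,x,z,np.round(p,3),None if q is None else np.round(q,0))
E
```

```text
cam in tool [ 0.03010458  0.06987275 -0.00146364] cam dir [ 9.60375693e-01 -2.78708250e-01  4.88920194e-04]
push 15 1 -0.19 0.105 [0.665 0.299 0.269] [19. 41. 64. -8. 88. 58.]
push 15 1 -0.08 0.105 [0.598 0.212 0.269] [14. 30. 81. -9. 81. 54.]
push 15 1 -0.19 0.2 [0.665 0.299 0.364] [19. 36. 60. -8. 96. 57.]
push 15 -1 -0.19 0.105 [0.665 0.299 0.269] [  19.   41.   64.   -8.   88. -122.]
push 15 -1 -0.08 0.105 [0.598 0.212 0.269] [  14.   30.   81.   -9.   81. -126.]
push 15 -1 -0.19 0.2 [0.665 0.299 0.364] [  19.   36.   60.   -8.   96. -123.]
push 20 1 -0.19 0.105 [0.674 0.31  0.264] [ 20.  44.  59. -11.  93.  59.]
push 20 1 -0.08 0.105 [0.606 0.223 0.264] [ 15.  33.  78. -12.  85.  56.]
push 20 1 -0.19 0.2 [0.674 0.31  0.359] [ 20.  40.  55. -11. 102.  57.]
push 20 -1 -0.19 0.105 [0.674 0.31  0.264] [  20.   44.   59.  -11.   93. -121.]
push 20 -1 -0.08 0.105 [0.606 0.223 0.264] [  15.   33.   78.  -12.   85. -124.]
push 20 -1 -0.19 0.2 [0.674 0.31  0.359] [  20.   40.   55.  -11.  102. -123.]
push 30 1 -0.19 0.105 [0.69  0.331 0.249] [ 22.  51.  50. -15. 104.  59.]
push 30 1 -0.0
[... 2279 characters left out ...]
28.  50.  61. -34.]
grasp 42 1 0.09 0.2 [ 0.396 -0.048  0.315] [-34.  -6. 124.  46.  68. -17.]
place 42 1 0 0.094 [ 0.429 -0.184  0.209] None
place 42 1 -0.09 0.16 [ 0.353 -0.135  0.275] [-34. -13. 135.   3.  16. -94.]
place 42 1 -0.12 0.2 [ 0.328 -0.119  0.315] [-35. -24. 136.   2.  26. -93.]
grasp 42 -1 0.09 0.056 [ 0.396 -0.048  0.171] [-34.  14. 127.  57.  53. 142.]
grasp 42 -1 0.13 0.1 [ 0.372 -0.08   0.215] [-41.   6. 128.  50.  61. 146.]
grasp 42 -1 0.09 0.2 [ 0.396 -0.048  0.315] None
place 42 -1 0 0.094 [ 0.429 -0.184  0.209] None
place 42 -1 -0.09 0.16 [ 0.353 -0.135  0.275] [-34. -13. 135.   3.  16.  86.]
place 42 -1 -0.12 0.2 [ 0.328 -0.119  0.315] [-35. -24. 136.   2.  26.  87.]
```

```bash
python3 - <<'E'
from rig import env
from h import *
t=np.radians(20); R=ori('d',[np.sin(t),0,-np.cos(t)],[0,1,0])
p=lambda x,z:tcp_from(W('d',[x,0,z]),R,(.173,-.011,0))
env.set_gripper(0.0)
env.reach(p(-.195,.21),R)
env.move_linear(p(-.195,.105),max_speed=.15)
im=env.capture('top'); cv2.imwrite('pics/top1.png',cv2.resize(im[130:300,170:370],None,fx=4,fy=3.5)[:,:,::-1])
im=env.capture('scene'); cv2.imwrite('pics/scene1.png',cv2.resize(im[180:400,220:440],None,fx=2.7,fy=2.7)[:,:,::-1])
o=env.get_obs(); print(o['time'],o['force'],o['opening'],rz(P['d'][2]).T@(o['tool_pos']-p(-.195,.105)))
E
```

```text
4.9917 [ 0.65509116  0.1979855  -0.04932995] 0.0010876188746083396 [-0.00062564  0.00032081  0.00227927]
```

View pics/top1.png

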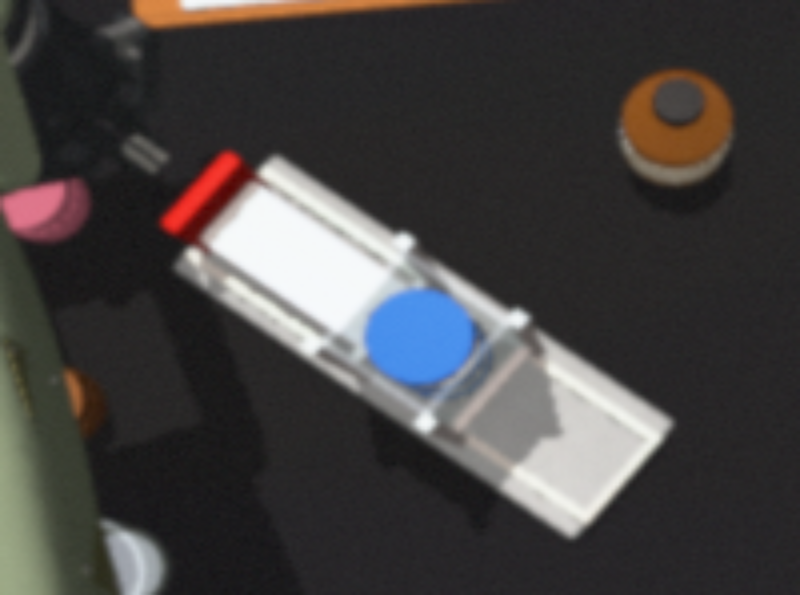

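View pics/scene1.png

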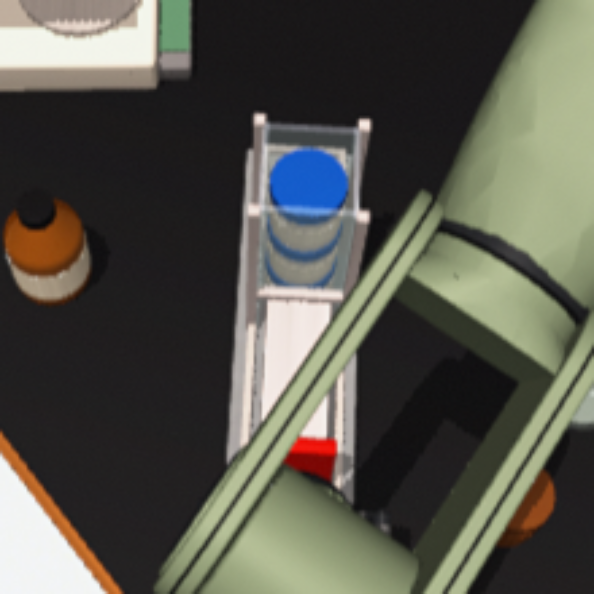

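The fingertips (crop 145,150) sit square behind the middle of the paddle (crop 205,195), and the jars haven't moved. I'll push now.

```bash
python3 - <<'E'
from rig import env
from h import *
t=np.radians(20); R=ori('d',[np.sin(t),0,-np.cos(t)],[0,1,0])
p=lambda x,z:tcp_from(W('d',[x,0,z]),R,(.173,-.011,0))
Rd=rz(P['d'][2])
def st(m):
    o=env.get_obs(); print(m,round(o['time'],2),np.round(Rd.T@o['force'],1),np.round(Rd.T@(o['tool_pos']-p(0,.105)),4))
st('a'); hit=env.move_linear(p(-.068,.105),max_speed=.05,f_stop=28); print(hit); st('end')
env.sleep(.2); st('held')
im=env.capture('top'); cv2.imwrite('pics/top2.png',cv2.resize(im[130:300,170:370],None,fx=4,fy=3.5)[:,:,::-1])
E
```

```text
a 4.99 [-0.6  0.4 -0. ] [-0.1956  0.0003  0.0023]
False
end 7.68 [-24.7  -1.4  -7.2] [-0.0744 -0.0004  0.002 ]
held 7.88 [-24.5  -0.3  -8.6] [-0.0744 -0.0004  0.002 ]
```

View pics/top2.png

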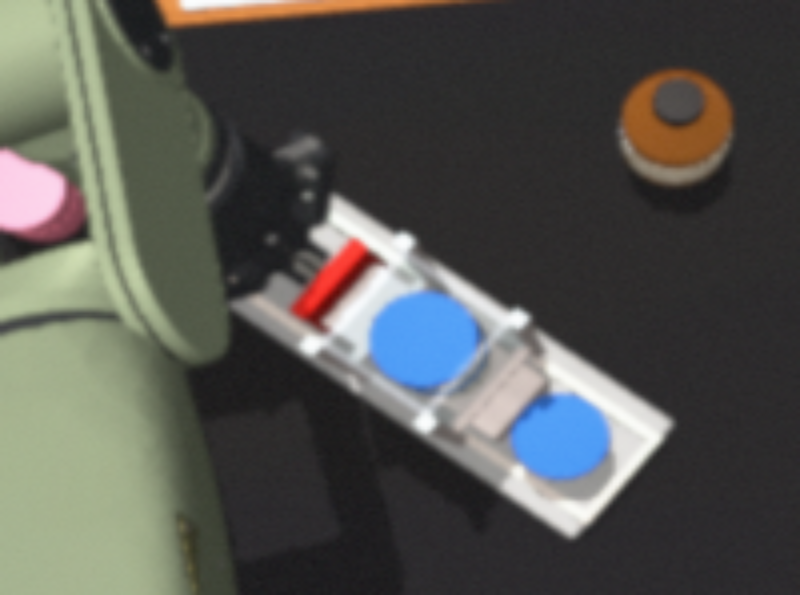

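The paddle is fully in: 24.5 N against the 13 N spring, and the command overshot against the stop. The jar is out at crop (560,436). Now I'll retreat.

```bash
python3 - <<'E'
from rig import env
from h import *
t=np.radians(20); R=ori('d',[np.sin(t),0,-np.cos(t)],[0,1,0])
p=lambda x,z:tcp_from(W('d',[x,0,z]),R,(.173,-.011,0))
env.move_linear(p(-.205,.105),max_speed=.15)
env.move_linear(p(-.205,.26),max_speed=.25)
# pre-grasp: over high safe waypoint
t=np.radians(34); Rg=ori('d',[-np.sin(t),0,-np.cos(t)],[0,1,0])
env.set_gripper(1.0)
pre=tcp_from(W('d',[.19,0,.24]),Rg)
print(env.ik(pre,Rg),env.get_obs()['time'])
im=env.capture('top'); cv2.imwrite('pics/top3f.png',im[:,:,::-1]); cv2.imwrite('pics/top3.png',cv2.resize(im[150:300,190:370],None,fx=4.4,fy=4,interpolation=cv2.INTER_CUBIC)[:,:,::-1])
print(env.boxes_of('top','jar1_center'))
im=env.capture('scene'); cv2.imwrite('pics/scene3f.png',im[:,:,::-1]); cv2.imwrite('pics/scene3.png',cv2.resize(im[180:400,220:440],None,fx=2.7,fy=2.7)[:,:,::-1])
E
```

```text
[-45.2270183  -14.72729823 121.72386309  34.25051933  80.0737005
 -15.73794644] 10.55
[{'bbox': [309.1, 256.4, 25.7, 23.8], 'confidence': 0.73}, {'bbox': [197.4, 293.1, 30.3, 31.5], 'confidence': 0.47}]
```

View pics/top3.png

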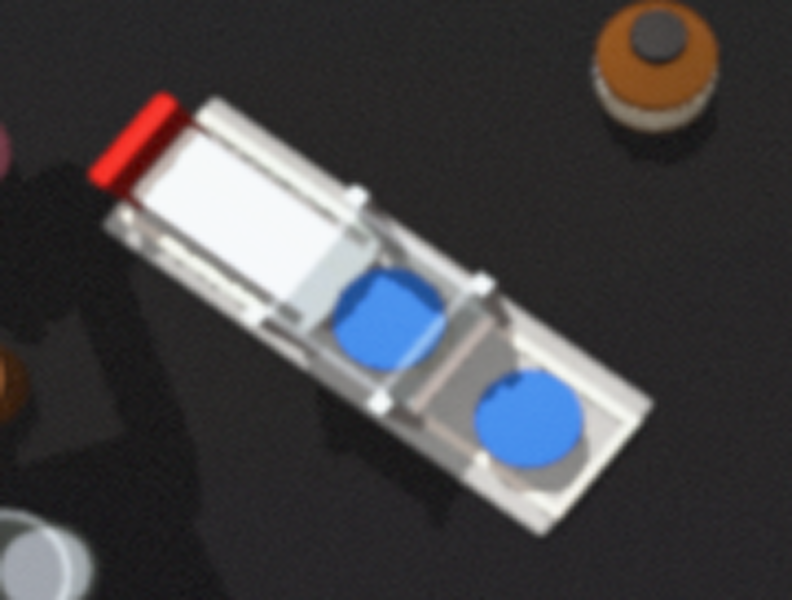

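View pics/scene3.png

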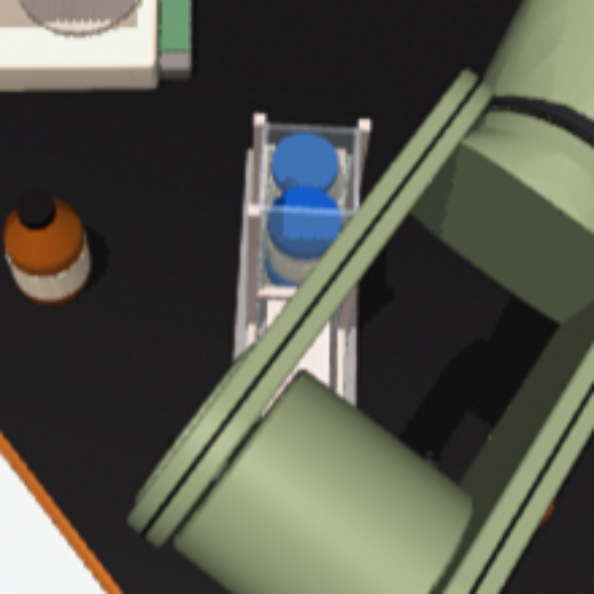

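```bash
python3 - <<'E'
from rig import env
from h import *
q=P['d'];Rd=rz(q[2])
ct,cs=env.get_calibration('top'),env.get_calibration('scene')
im=cv2.imread('pics/top3f.png'); hsv=cv2.cvtColor(im,cv2.COLOR_BGR2HSV)
m=cv2.inRange(hsv,(100,120,100),(125,255,255)); n,l,s,c=cv2.connectedComponentsWithStats(m)
for i in range(1,n):
    if s[i,4]>60:
        w=ray(ct,s[i,:2]+(s[i,2:4]-1)/2,.082); print('top',s[i],c[i],np.round(w,4),np.round(Rd.T@(w-[q[0],q[1],0]),4))
w=ray(ct,((528+.5)/4.4-.5+190,(419+.5)/4-.5+150),.082);print('eye',np.round(Rd.T@(w-[q[0],q[1],0]),4))
w=ray(cs,((305+.5)/2.7-.5+220,(162+.5)/2.7-.5+180),.082);print('scene eye',np.round(Rd.T@(w-[q[0],q[1],0]),4))
t=np.radians(34); Rg=ori('d',[-np.sin(t),0,-np.cos(t)],[0,1,0])
for x,z in((.19,.30),(.15,.16),(.091,.056)):
    print(np.round(env.ik(tcp_from(W('d',[x,0,z]),Rg),Rg),0))
E
```

```text
top [501  43  21  19 233] [510.42918455  52.61802575] [ 0.9327 -0.4265  0.082 ] [0.165  0.6557 0.082 ]
top [266 217  25  26 450] [277.17111111 228.89333333] [0.5186 0.1106 0.082 ] [-0.0066 -0.0004  0.082 ]
top [298 243  24  24 456] [309.66447368 254.47587719] [0.4621 0.0391 0.082 ] [ 0.0845 -0.0013  0.082 ]
eye [ 0.0846 -0.0009  0.082 ]
scene eye [0.0838 0.001  0.082 ]
[-45. -19. 117.  34.  87. -11.]
[-38.  -6. 125.  38.  66. -18.]
[-29.  11. 126.  47.  49. -25.]
```

The jar sits at dispenser (0.085, 0.000). The top and scene cameras agree to 1–2 mm, and the expected range is 85–97 mm. Moving to pre-grasp.

```bash
python3 - <<'E'
from rig import env
from h import *
t0=np.radians(20); R0=ori('d',[np.sin(t0),0,-np.cos(t0)],[0,1,0])
env.move_linear(tcp_from(W('d',[-.205,0,.33]),R0,(.173,-.011,0)),max_speed=.25)
t=np.radians(34); Rg=ori('d',[-np.sin(t),0,-np.cos(t)],[0,1,0])
env.reach(tcp_from(W('d',[.19,0,.30]),Rg),Rg)
g=W('d',[.0848,-.0003,.056]); a=Rg[:,0]
env.move_linear(tcp_from(g-a*.11,Rg),Rg,max_speed=.2)
o=env.get_obs(); print(o['time'],o['force'],o['opening'],Rg.T@(o['tool_pos']-tcp_from(g-a*.11,Rg)))
for n in('wrist','top'):
    im=env.capture(n); cv2.imwrite(f'pics/{n}4.png',im[:,:,::-1])
print(env.boxes_of('wrist','jar1_center'))
c=env.get_calibration('wrist'); print(proj(c,[W('d',[.0848,0,.082]),W('d',[.0848,0,.02])]))
E
```

```text
13.6083 [-0.99123494 -0.83786626  0.85039654] 1.002607181753091 [-0.00052412  0.00061754  0.0007605 ]
[{'bbox': [318.6, 247.2, 86.9, 90.2], 'confidence': 0.84}]
[[314.90947416 236.63365237]
 [315.48070731 260.9528571 ]]
```

View pics/wrist4.png

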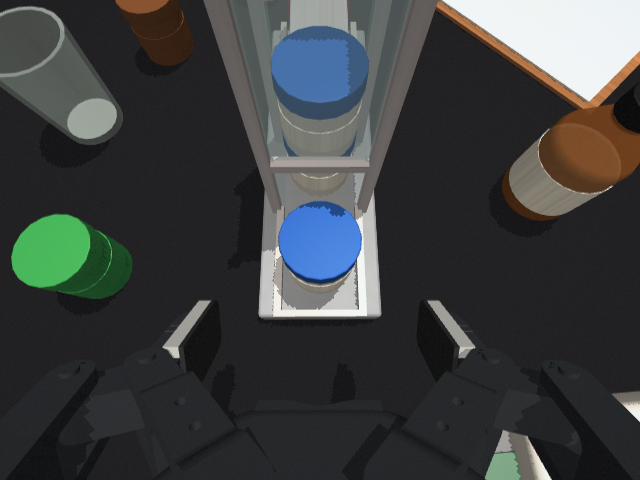

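View pics/top4.png

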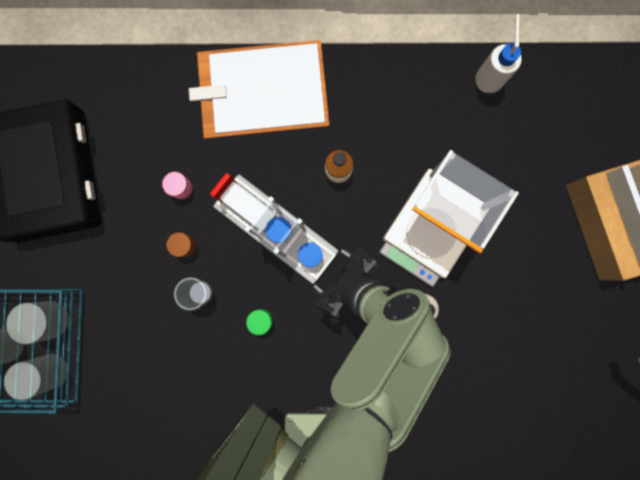

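The wrist view shows the jar lid at (320,242), centred between the pads (about 318), and the paddle has sprung back. The wrist measurement suggests about +2 mm in x. Grasping now.

```bash
python3 - <<'E'
from rig import env
from h import *
t=np.radians(34); Rg=ori('d',[-np.sin(t),0,-np.cos(t)],[0,1,0])
g=W('d',[.0865,.001,.056])
hit=env.move_linear(tcp_from(g,Rg),Rg,max_speed=.1,f_stop=8)
o=env.get_obs(); print(hit,o['time'],o['force'])
im=env.capture('wrist'); cv2.imwrite('pics/wrist5.png',im[:,:,::-1])
if not hit:
    env.set_gripper(0.0)
    o=env.get_obs(); print(o['time'],o['force'],o['opening'],Rg.T@(o['tool_pos']-tcp_from(g,Rg)))
    im=env.capture('wrist'); cv2.imwrite('pics/wrist6.png',im[:,:,::-1])
E
```

```text
False 15.0 [ 0.86593011 -0.18973896  0.1303455 ]
15.4417 [-2.3322446  -1.5910567   6.17422203] 0.6364411038212264 [-0.00049217  0.00028262  0.0004977 ]
```

View pics/wrist6.png

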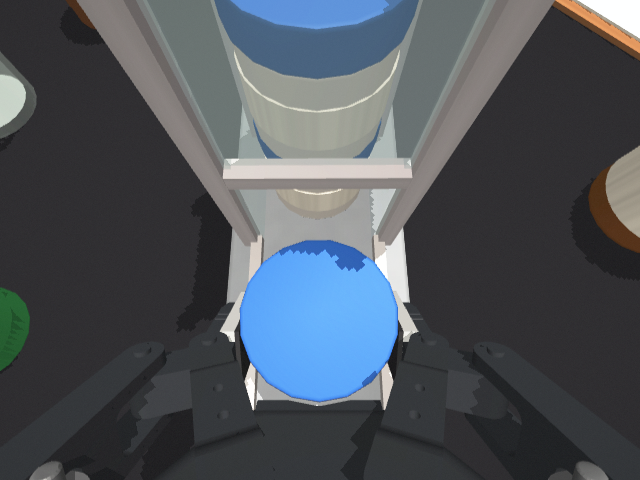

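The jar is gripped: opening 0.636 is about 54 mm against the 56 mm diameter. Lifting, and measuring where the jar sits in the hand.

```bash
python3 - <<'E'
from rig import env
from h import *
t=np.radians(34); Rg=ori('d',[-np.sin(t),0,-np.cos(t)],[0,1,0])
Rd=rz(P['d'][2]); q=P['d']
o=env.get_obs(); c=env.get_calibration('wrist')
w=ray(c,(319,320),.082); gp=o['tool_pos']+np.array(o['tcp_rot'])@[.155,0,0]
print('jar d-frame',Rd.T@(w-[q[0],q[1],0]),'grasp pt',Rd.T@(gp-[q[0],q[1],0]))
print('proj of jar top centre if at gp', proj(c,[[gp[0],gp[1],.082]]))
g=W('d',[.0865,.001,.056]); 
env.move_linear(tcp_from(g+[0,0,.03],Rg),Rg,max_speed=.06)
env.move_linear(tcp_from(g+[0,0,.17],Rg),Rg,max_speed=.2)
o=env.get_obs(); print(o['time'],o['force'],o['opening'])
im=env.capture('wrist'); cv2.imwrite('pics/wrist7.png',im[:,:,::-1])
im=env.capture('scene'); cv2.imwrite('pics/scene7.png',im[:,:,::-1])
E
```

```text
jar d-frame [0.08760125 0.00311142 0.082     ] grasp pt [0.08646251 0.00166968 0.05661366]
proj of jar top centre if at gp [[314.84768379 316.65581526]]
16.9917 [-0.13420046 -0.48491265 -0.58871328] 0.6369074489148344
```

View pics/wrist7.png

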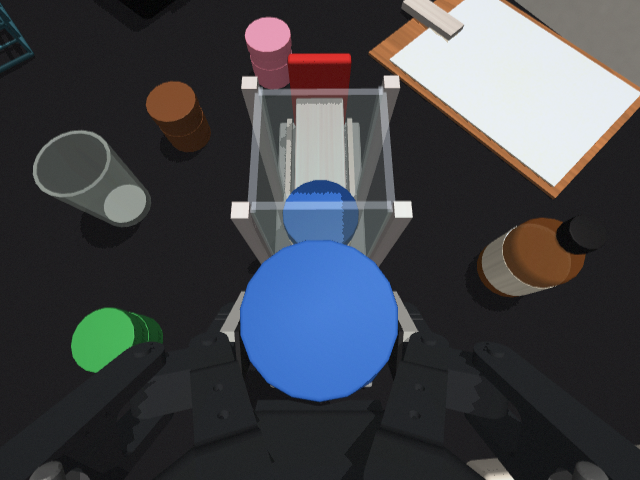

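View pics/scene7.png

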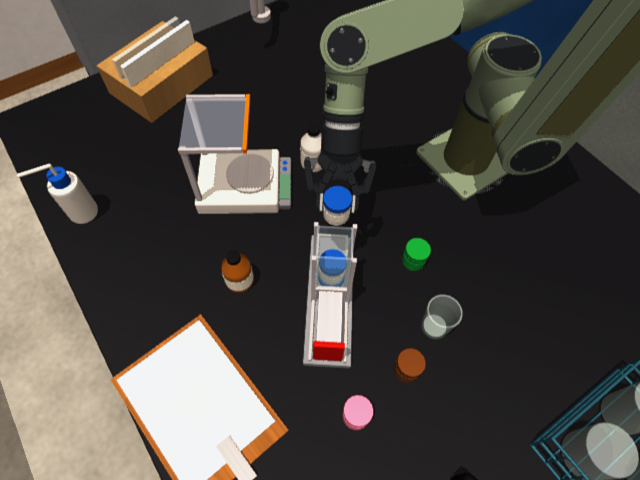

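The jar is held and clear of the dispenser. Next is the transfer to the front of the balance.

```bash
python3 - <<'E'
from rig import env
from h import *
t=np.radians(34); Rb=ori('b',[np.sin(t),0,-np.cos(t)],[0,1,0])
for x,z in((-.12,.23),(-.05,.112),(0,.101),(0,.09)): print(np.round(env.ik(tcp_from(W('b',[x,0,z]),Rb),Rb),1))
env.reach(tcp_from(W('b',[-.12,0,.23]),Rb),Rb)
o=env.get_obs(); print(o['time'],o['force'],o['opening'])
for n in('top','wrist','scene'):
    im=env.capture(n); cv2.imwrite(f'pics/{n}8.png',im[:,:,::-1])
E
```

```text
[-34.5 -23.6 128.9   1.2  40.7 -92.1]
[-34.2   0.8 126.7   2.   18.5 -92.8]
[-34.    8.1 120.5   1.8  17.4 -92.6]
[-34.    9.5 120.8   2.   15.7 -92.8]
18.4667 [-0.10715271  0.10265727 -1.1949211 ] 0.638986421341746
```

View pics/wrist8.png

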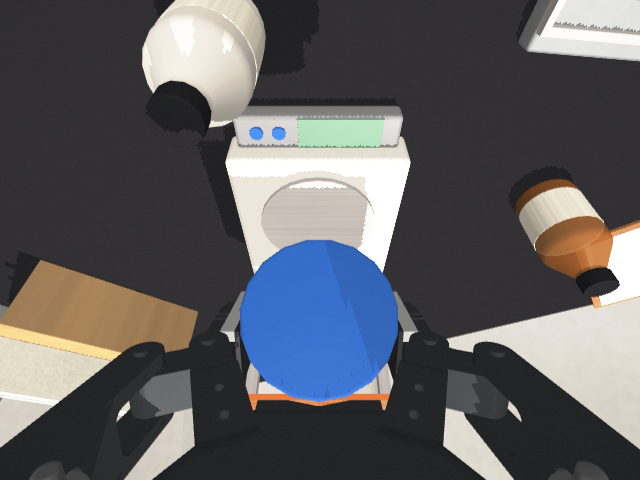

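View pics/scene8.png

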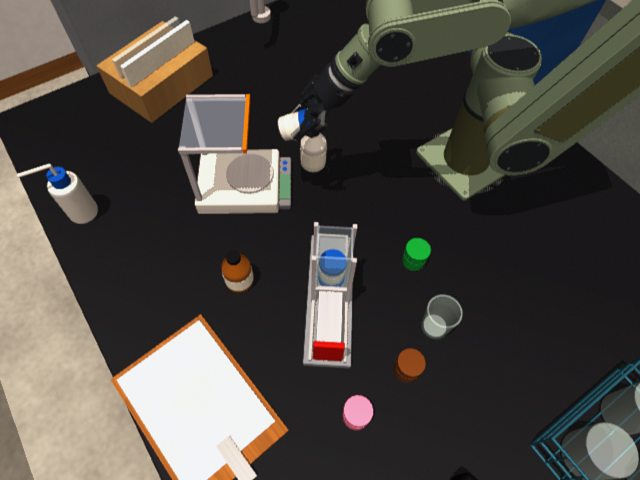

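View pics/top8.png

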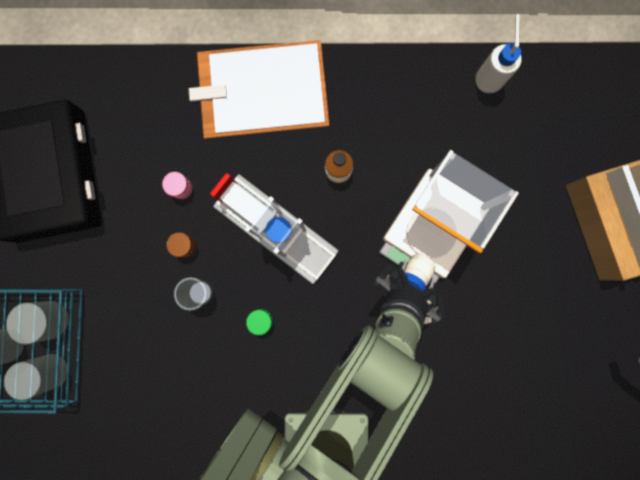

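The scene view shows the jar lying tilted in the hand. My mistake: the grasp had the camera side up, but placing needs it down, so the jar can't come upright in this grip. I'll put the jar back on the outlet by exactly reversing the moves, then regrasp with the wrist turned half a turn. First, IK checks for that.

```bash
python3 - <<'E'
from rig import env
from h import *
t=np.radians(34)
for y in (-25,-15,0,15,25):
    Z=rz(np.radians(y))
    R=ori('d',Z@[-np.sin(t),0,-np.cos(t)],Z@[0,-1,0]); 
    for s,h in ((0,0),(0,.05),(0,.08),(0,.11),(0,.15),(.11,0),(.05,.08),(.08,.11)):
        pt=W('d',[.0865,.001,.056])-R[:,0]*s+[0,0,h]
        qq=env.ik(tcp_from(pt,R),R); print(y,s,h,None if qq is None else np.round(qq,0))
E
```

```text
-25 0 0 None
-25 0 0.05 None
-25 0 0.08 None
-25 0 0.11 None
-25 0 0.15 [ -23.  -16.  127.   34.   51. -158.]
-25 0.11 0 None
-25 0.05 0.08 None
-25 0.08 0.11 [ -30.  -25.  129.   33.   60. -160.]
-15 0 0 None
-15 0 0.05 None
-15 0 0.08 None
-15 0 0.11 None
-15 0 0.15 None
-15 0.11 0 None
-15 0.05 0.08 None
-15 0.08 0.11 None
0 0 0 [-28.  11. 125.  48.  48. 155.]
0 0 0.05 None
0 0 0.08 None
0 0 0.11 None
0 0 0.15 None
0 0.11 0 [-38.  -4. 126.  38.  64. 161.]
0 0.05 0.08 None
0 0.08 0.11 None
15 0 0 [-28.  15. 120.  42.  57. 147.]
15 0 0.05 [-28.   9. 119.  39.  62. 153.]
15 0 0.08 [-28.   5. 118.  38.  66. 156.]
15 0 0.11 [-28.   2. 117.  37.  69. 158.]
15 0 0.15 None
15 0.11 0 [-37.   4. 118.  35.  71. 150.]
15 0.05 0.08 [-32.   1. 117.  35.  73. 157.]
15 0.08 0.11 [-35.  -4. 114.  34.  80. 159.]
25 0 0 [-28.  18. 116.  38.  62. 142.]
25 0 0.05 [-28.  12. 115.  36.  68. 147.]
25 0 0.08 [-28.   9. 114.  35.  71. 149.]
25 0 0.11 [-28.   5. 113.  34.  74. 152.]
25 0 0.15 [-28.   2. 112.  33.  79. 155.]
25 0.11 0 [-35.   8. 113.  32.  76. 145.]
25 0.05 0.08 [-31.   5. 112.  33.  77. 150.]
25 0.08 0.11 [-33.   0. 109.  32.  84. 152.]
```

At +22° yaw the flipped grasp is feasible all the way up. Returning the jar along the same path.

```bash
python3 - <<'E'
from rig import env
from h import *
t=np.radians(34); Rg=ori('d',[-np.sin(t),0,-np.cos(t)],[0,1,0])
g=W('d',[.0865,.001,.056])
env.reach(tcp_from(g+[0,0,.17],Rg),Rg)
env.move_linear(tcp_from(g+[0,0,.03],Rg),Rg,max_speed=.15)
im=env.capture('wrist'); cv2.imwrite('pics/wrist9.png',im[:,:,::-1])
o=env.get_obs(); print(o['time'],o['force'])
hit=env.move_linear(tcp_from(g+[0,0,-.002],Rg),Rg,max_speed=.03,f_stop=4)
o=env.get_obs(); print(hit,o['time'],o['force'],o['tool_pos']-tcp_from(g,Rg))
im=env.capture('wrist'); cv2.imwrite('pics/wrist10.png',im[:,:,::-1])
E
```

```text
21.125 [ 0.10657401 -0.32087652 -0.86504366]
True 22.025 [0.21791728 0.26497003 2.93089538] [-6.52452672e-05  5.81049251e-05  6.21469091e-04]
```

View pics/wrist10.png

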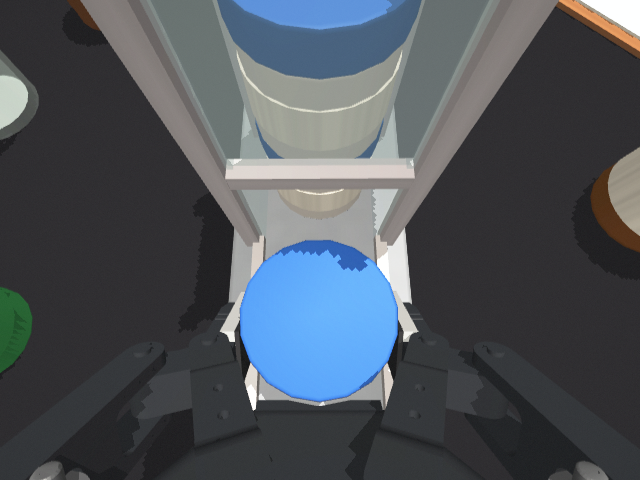

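The jar is back on the deck at exactly the grasp height (0.6 mm, 4 N contact), and the view matches the original one. I'll release, flip the wrist and approach again.

```bash
python3 - <<'E'
from rig import env
from h import *
t=np.radians(34); Rg=ori('d',[-np.sin(t),0,-np.cos(t)],[0,1,0])
g=W('d',[.0865,.001,.056])
env.set_gripper(1.0)
env.move_linear(tcp_from(g-Rg[:,0]*.13+[0,0,.02],Rg),Rg,max_speed=.15)
Z=rz(np.radians(22)); R=ori('d',Z@[-np.sin(t),0,-np.cos(t)],Z@[0,-1,0])
env.reach(tcp_from(g-R[:,0]*.13,R),R)
o=env.get_obs(); print(o['time'],o['force'],np.round(o['qpos']))
im=env.capture('wrist'); cv2.imwrite('pics/wrist11.png',im[:,:,::-1])
im=env.capture('top'); cv2.imwrite('pics/top11.png',im[:,:,::-1])
q=P['d'];Rd=rz(q[2]);ct=env.get_calibration('top')
m=cv2.inRange(cv2.cvtColor(im,cv2.COLOR_RGB2HSV),(100,120,100),(125,255,255)); n,l,s,c=cv2.connectedComponentsWithStats(m)
for i in range(1,n):
    if s[i,4]>60:
        w=ray(ct,s[i,:2]+(s[i,2:4]-1)/2,.082); print(s[i],np.round(Rd.T@(w-[q[0],q[1],0]),4))
E
```

```text
26.0333 [-0.03477061 -0.79595751  0.27652479] [-37.   5. 114.  32.  77. 147.]
[501  43  21  19 233] [0.165  0.6557 0.082 ]
[266 217  25  26 450] [-0.0066 -0.0004  0.082 ]
[298 243  24  24 455] [ 0.0845 -0.0013  0.082 ]
```

View pics/wrist11.png

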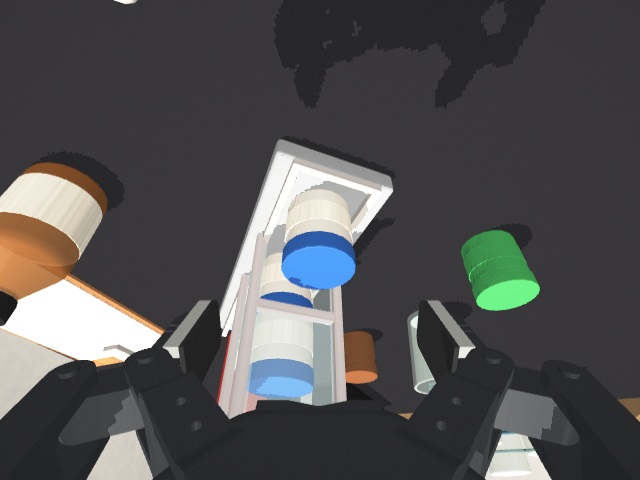

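View pics/top11.png

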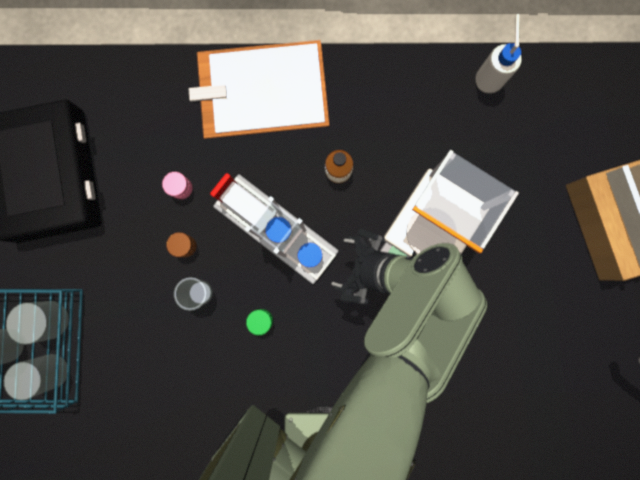

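The jar stands where it was, centred between the pads (column about 319), and now it's upside down in the view, which is what the placement needs. Grasping.

```bash
python3 - <<'E'
from rig import env
from h import *
t=np.radians(34); g=W('d',[.0858,.0005,.056])
Z=rz(np.radians(22)); R=ori('d',Z@[-np.sin(t),0,-np.cos(t)],Z@[0,-1,0])
hit=env.move_linear(tcp_from(g,R),R,max_speed=.1,f_stop=8); print(hit)
if not hit:
    env.set_gripper(0.0)
    o=env.get_obs(); print(o['time'],o['force'],o['opening'])
    im=env.capture('wrist'); cv2.imwrite('pics/wrist12.png',im[:,:,::-1])
    env.move_linear(tcp_from(g+[0,0,.03],R),R,max_speed=.06)
    env.move_linear(tcp_from(g+[0,0,.13],R),R,max_speed=.2)
    o=env.get_obs(); print(o['time'],o['force'],o['opening'],np.round(o['qpos'],1))
    im=env.capture('scene'); cv2.imwrite('pics/scene12.png',im[:,:,::-1])
E
```

```text
False
27.9833 [-0.60438357 -1.91798871  4.92496893] 0.6403253000331803
29.3333 [-0.56521678  0.09419898 -1.70296107] 0.6412063640380684 [-27.9   2.5 113.7  34.4  74.9 155.3]
```

View pics/scene12.png

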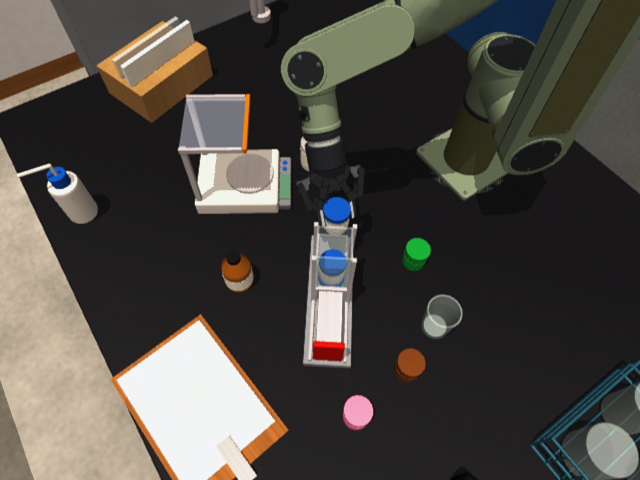

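View pics/wrist12.png

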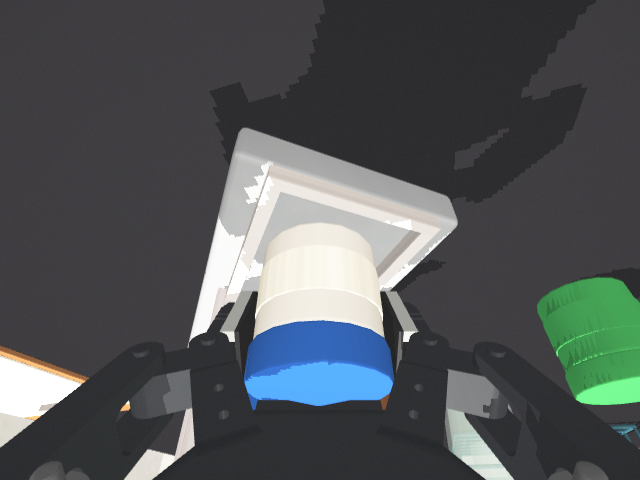

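The jar is upright in the new grip and the other jars are still in the magazine. Moving to the front of the balance again.

```bash
python3 - <<'E'
from rig import env
from h import *
t=np.radians(34); g=W('d',[.0858,.0005,.056])
Z=rz(np.radians(22)); R=ori('d',Z@[-np.sin(t),0,-np.cos(t)],Z@[0,-1,0])
env.move_linear(tcp_from(g+[0,0,.13]-R[:,0]*.08,R),R,max_speed=.2)
Rb=ori('b',[np.sin(t),0,-np.cos(t)],[0,1,0])
pA=tcp_from(W('b',[-.12,0,.23]),Rb); q=env.ik(pA,Rb); print(np.round(q,1))
env.reach(pA,Rb)
o=env.get_obs(); print(o['time'],o['force'],o['opening'])
for n in('top','wrist','scene'):
    im=env.capture(n); cv2.imwrite(f'pics/{n}13.png',im[:,:,::-1])
E
```

```text
[-34.5 -23.6 128.9   1.2  40.7 -92.1]
33.525 [-0.06618586 -0.241808   -0.5613223 ] 0.6434915749833798
```

View pics/wrist13.png

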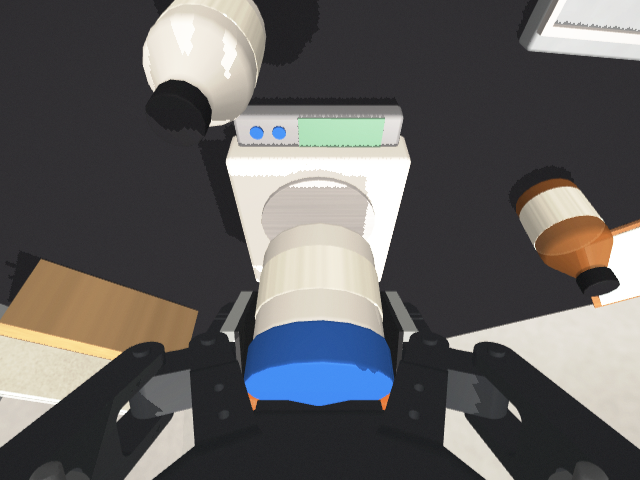

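View pics/scene13.png

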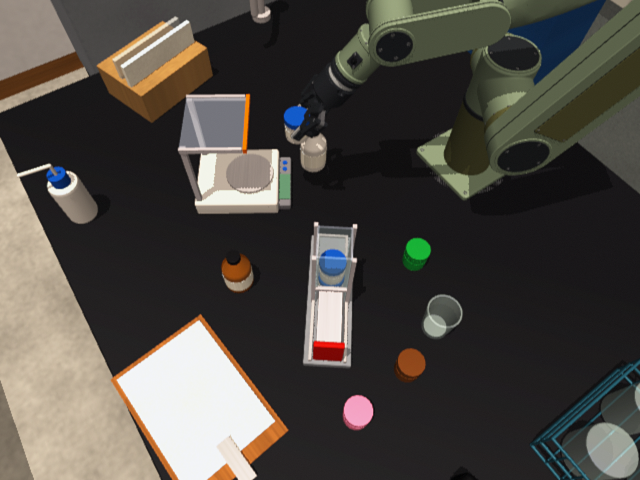

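View pics/top13.png

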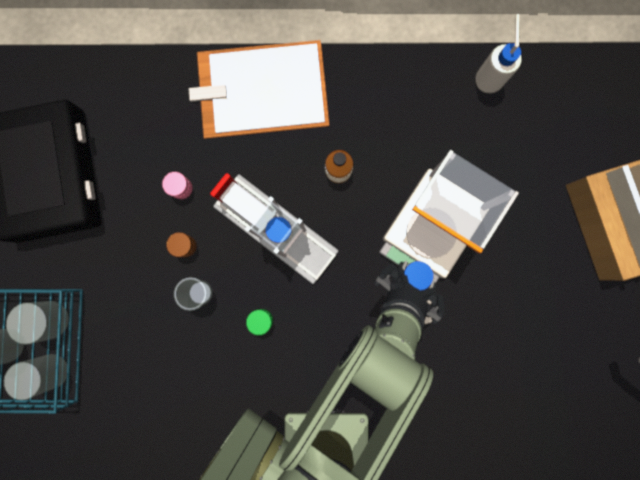

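The jar is upright in front of the balance. The wrist view puts the pan at about (318,215), in line with the jar. I'll move in low and stop a few mm above the pan to check.

```bash
python3 - <<'E'
from rig import env
from h import *
t=np.radians(34); Rb=ori('b',[np.sin(t),0,-np.cos(t)],[0,1,0])
c=env.get_calibration('wrist'); th=np.linspace(0,2*np.pi,9)[:8]
pp=proj(c,[W('b',[.058*np.cos(x),.058*np.sin(x),.058]) for x in th]); print(np.round(pp).tolist())
p=lambda x,z:tcp_from(W('b',[x,0,z]),Rb)
print(env.move_linear(p(-.055,.118),Rb,max_speed=.12,f_stop=10))
print(env.move_linear(p(0,.104),Rb,max_speed=.08,f_stop=10))
o=env.get_obs(); print(o['time'],o['force'],o['opening'],rz(P['b'][2]).T@(o['tool_pos']-p(0,.104)))
for n in('top','wrist','scene'):
    im=env.capture(n); cv2.imwrite(f'pics/{n}14.png',im[:,:,::-1])
im=cv2.imread('pics/top14.png');cv2.imwrite('pics/top14c.png',cv2.resize(im[140:300,370:530],None,fx=3.7,fy=3.7,interpolation=cv2.INTER_CUBIC))
im=cv2.imread('pics/scene14.png');cv2.imwrite('pics/scene14c.png',cv2.resize(im[80:230,170:330],None,fx=4,fy=4,interpolation=cv2.INTER_CUBIC))
E
```

```text
[[319.0, 257.0], [356.0, 248.0], [376.0, 223.0], [364.0, 192.0], [320.0, 177.0], [276.0, 192.0], [263.0, 223.0], [283.0, 248.0]]
False
False
35.7583 [ 0.33959121  0.0539911  -0.01063558] 0.6375377845579222 [-4.11747413e-04  5.14166600e-05 -2.09263077e-04]
```

View pics/scene14c.png

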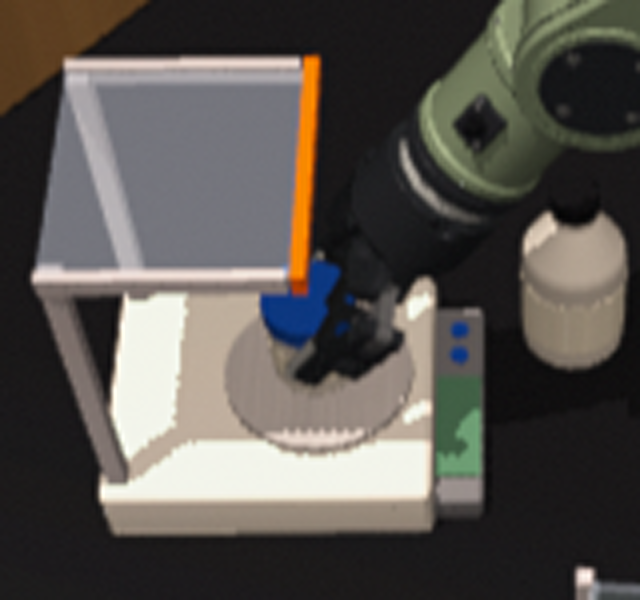

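View pics/top14c.png

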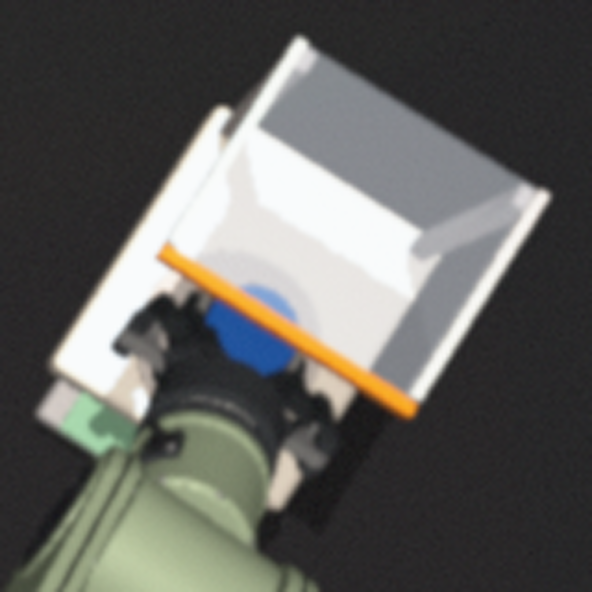

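View pics/wrist14.png

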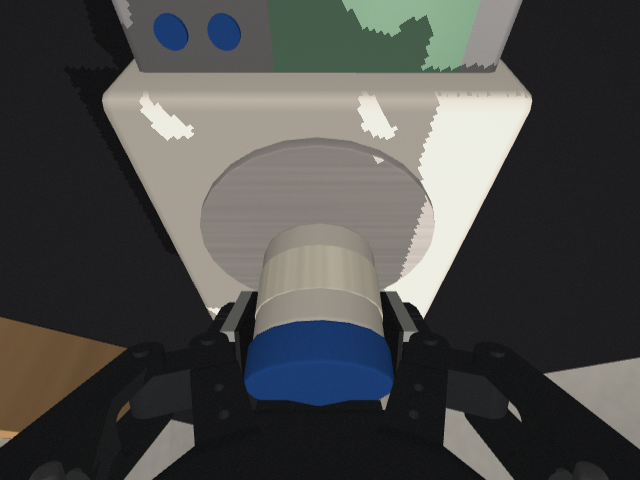

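```bash
python3 - <<'E'
from rig import env
from h import *
q=P['b'];ct,cs,cw=[env.get_calibration(n) for n in('top','scene','wrist')]
f=lambda w:np.round(rz(q[2]).T@(w-[q[0],q[1],0]),4)
print('top lid',f(ray(ct,((253+.5)/3.7-.5+370,(330+.5)/3.7-.5+140),.129)))
print('wrist: pan front row138', f(ray(cw,(318,138),.058)),'pan left/right',f(ray(cw,(201,215),.058)),f(ray(cw,(434,215),.058)))
print('jar bottom front', f(ray(cw,(319,224),.0675)))
im=cv2.imread('pics/top14.png');m=cv2.inRange(cv2.cvtColor(im,cv2.COLOR_BGR2HSV),(100,120,80),(125,255,255)); n,l,s,c=cv2.connectedComponentsWithStats(m); print(s[1:].tolist())
E
```

```text
top lid [1.00e-04 7.00e-04 1.29e-01]
wrist: pan front row138 [-0.0578 -0.0013  0.058 ] pan left/right [-0.0176 -0.0557  0.058 ] [-0.0175  0.0525  0.058 ]
jar bottom front [-0.0215 -0.0009  0.0675]
[[499, 43, 23, 22, 283], [266, 217, 25, 26, 449], [425, 222, 24, 20, 238], [285, 233, 5, 7, 10]]
```

```bash
cat > ov.py <<'E'
import sys
from rig import env
from h import *
tag=sys.argv[1]; zb=float(sys.argv[2]); xs=[float(v) for v in sys.argv[3:]]
th=np.linspace(0,2*np.pi,60)
out=[]
for n,roi in(('wrist',(180,150,460,420)),('top',(370,170,500,270)),('scene',(190,100,320,200))):
    c=env.get_calibration(n); x0,y0,x1,y1=roi; k=min(560/(x1-x0),420/(y1-y0))
    im=cv2.resize(cv2.imread(f'pics/{n}{tag}.png')[y0:y1,x0:x1],None,fx=k,fy=k,interpolation=cv2.INTER_CUBIC)
    for x,col in zip(xs,((0,255,0),(0,0,255))):
        for z in (zb,zb+.062):
            p=proj(c,[W('b',[x+.028*np.cos(a),.028*np.sin(a),z]) for a in th])
            cv2.polylines(im,[np.int32((p-[x0-.5,y0-.5])*k)],True,col,1)
    p=proj(c,[W('b',[.058*np.cos(a),.058*np.sin(a),.058]) for a in th]); cv2.polylines(im,[np.int32((p-[x0-.5,y0-.5])*k)],True,(255,255,0),1)
    cv2.imwrite(f'pics/ov_{n}_{tag}.png',im)
E
python3 ov.py 14 .0675 0 .006
```

```text
(no output)
```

View pics/ov_wrist_14.png

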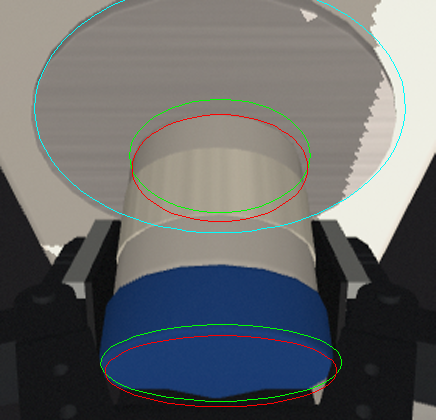

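View pics/ov_top_14.png

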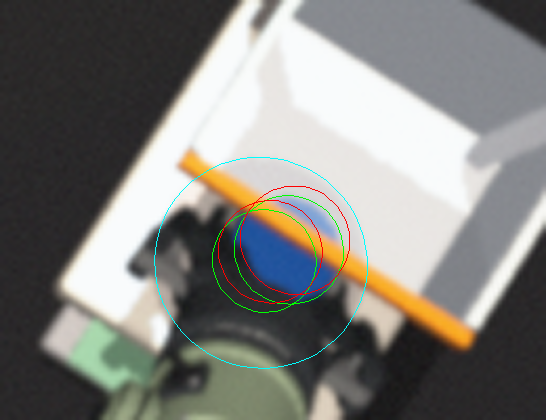

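View pics/ov_scene_14.png

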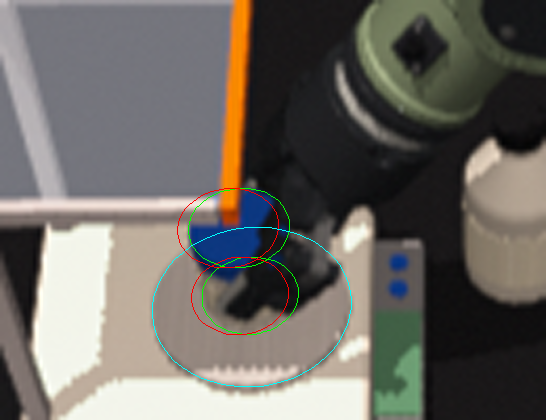

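The top and scene overlays put the jar within about 2 mm of the pan centre, while the wrist view suggests up to +6 mm. I'll shift −2 mm in x, then lower gently with a force stop.

```bash
python3 - <<'E'
from rig import env
from h import *
t=np.radians(34); Rb=ori('b',[np.sin(t),0,-np.cos(t)],[0,1,0])
p=lambda x,z:tcp_from(W('b',[x,0,z]),Rb)
hit=env.move_linear(p(-.002,.089),Rb,max_speed=.02,f_stop=2.5)
o=env.get_obs(); gp=o['tool_pos']+np.array(o['tcp_rot'])@[.155,0,0]; print(hit,o['time'],o['force'],gp[2])
for n in('top','wrist','scene'):
    im=env.capture(n); cv2.imwrite(f'pics/{n}15.png',im[:,:,::-1])
E
python3 ov.py 15 .058 -.002 .003
```

```text
True 36.4417 [ 1.32808178 -1.1340675   1.18814162] 0.09467548790491098
```

View pics/ov_scene_15.png

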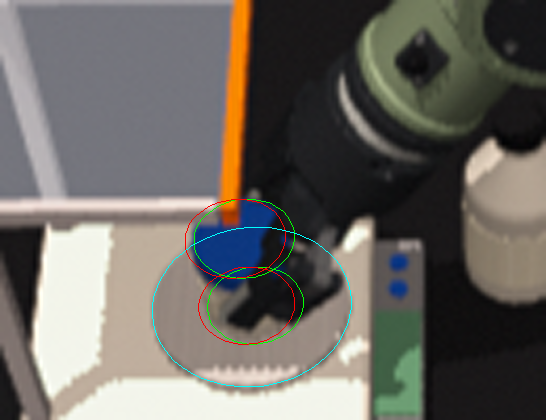

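View pics/ov_wrist_15.png

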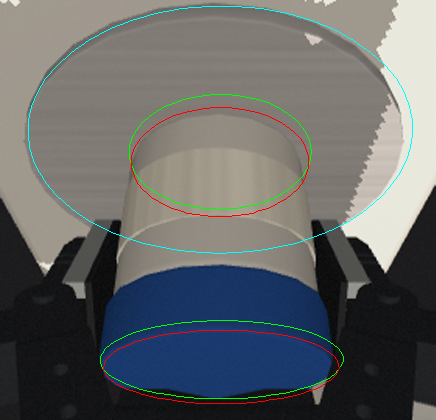

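Contact came at grasp height 94.7 mm, where 94.6 mm was expected for a jar standing on the pan. Releasing and backing out along the finger axis.

```bash
python3 - <<'E'
from rig import env
from h import *
t=np.radians(34); Rb=ori('b',[np.sin(t),0,-np.cos(t)],[0,1,0])
env.set_gripper(1.0)
o=env.get_obs(); print(o['time'],o['force'],o['opening'])
im=env.capture('wrist'); cv2.imwrite('pics/wrist16.png',im[:,:,::-1])
p0=np.array(o['tool_pos'])
print(env.move_linear(p0-Rb[:,0]*.12,Rb,max_speed=.1,f_stop=10))
env.sleep(.3)
o=env.get_obs(); print(o['time'],o['force'])
for n in('top','wrist','scene'):
    im=env.capture(n); cv2.imwrite(f'pics/{n}17.png',im[:,:,::-1])
E
python3 ov.py 17 .058 0
```

```text
37.0083 [0.25050376 0.04962065 0.04334994] 0.9981039829450579
False
38.7083 [ 0.84751348 -0.7289876   0.22951358]
```

View pics/wrist17.png

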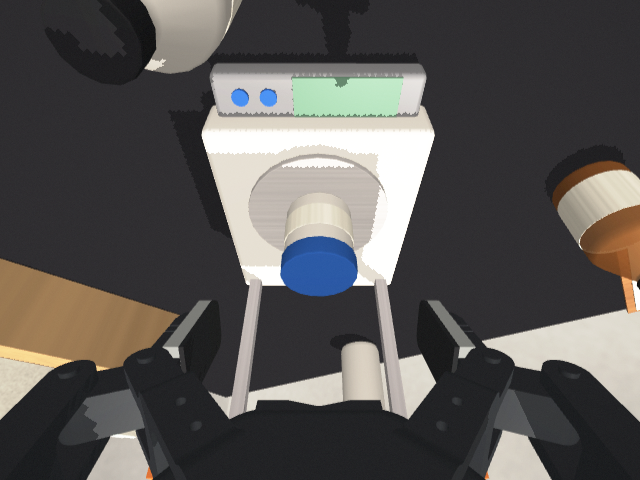

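View pics/ov_scene_17.png

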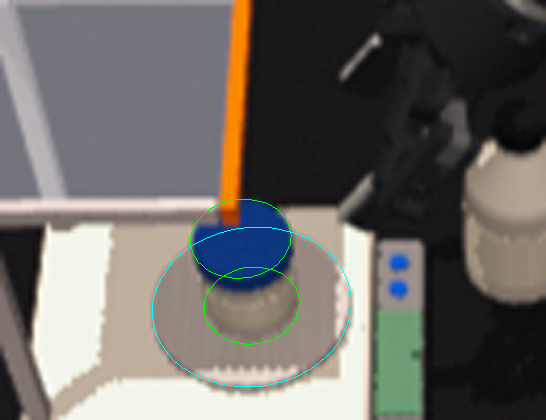

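View pics/ov_top_17.png

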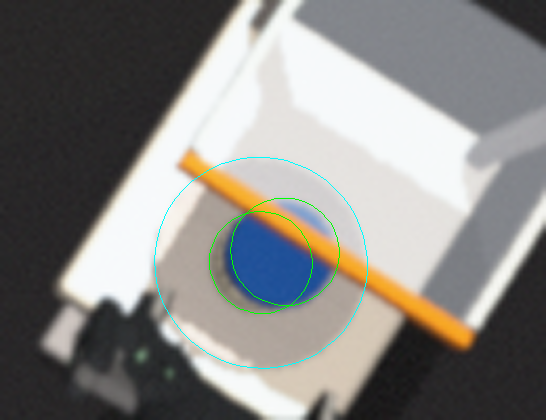

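View pics/scene17.png

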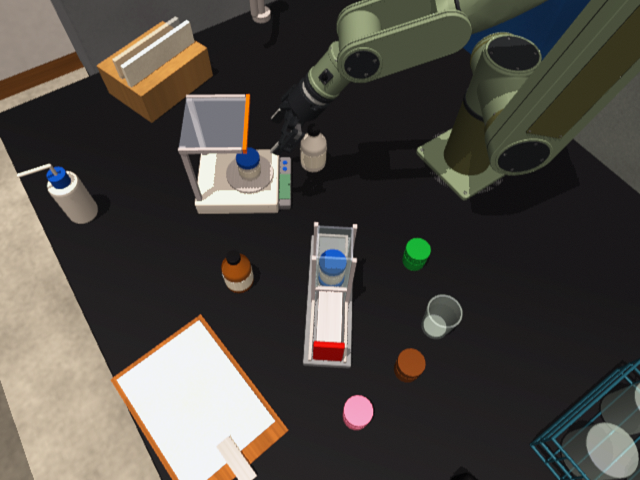

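The jar stands upright on the pan, 2–3 mm from the middle in all three views. The other two jars are in the magazine, the paddle is sprung out, the bottles and beaker are in place, and the gripper is free with about 0 N on it. Handing in.

```bash
python3 - <<'E'
from rig import env
o=env.get_obs(); print(o['time'],o['force'])
print(env.hand_in())
E
```

```text
38.8583 [ 0.87987766 -0.32095873 -1.07903355]
the job is handed in; nothing more can be done
None
```

The jar is upright on the balance pan, about 2–3 mm from the middle by the cameras, and the job was handed in at 38.9 s of the 66 s allowed. I pushed the paddle once to its hard stop (24.5 N against the 13 N spring). It sprang back and left one jar on the outlet.

**Regrasp:** My first grasp held the jar in an orientation that could not come upright at the pan. I put the jar back on the outlet in the same place, let go, and regrasped it with the wrist turned half a turn.

**Placing:** I brought the jar in under the roof with the gripper leaning 34°. Contact came at grasp height 94.7 mm (94.6 mm expected), and I released it there and backed out.

**Last checks:**
- The overlays agreed with the jar standing upright near the middle. Before release, the wrist view had disagreed by up to 6 mm along x with the top and scene views, which put it within about 2 mm.
- The other two jars were in the magazine, the paddle was out, and the bottles and beaker looked unmoved.
- The gripper was clear of everything, with about 1 N of sensor noise. I saw no contact with the roof.

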